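# Close the vented caps along a row of test tubes

## Robot

A 6-joint arm with a two-finger parallel gripper is mounted at the origin on the work surface. World frame = base frame: x ahead of the robot, y to its left, z up, the work surface at z = 0. Lengths are in m, angles in rad, forces in N, time in s.
With the tool pointing down it reaches from about 0.325 to 0.9 m from the base axis. Payload 6.1 kg.
Tool frame: the origin (TCP) lies midway between the tips of the shut fingers; the grasp point (between the pads) lies 19 mm behind it; z points along the fingers, y is the line along which they close (so a half turn about z gives the same grasp; the last joint's range is limited). The gripper opens to 87 mm and grips with 3 to 60 N. Pads are 19 mm wide; open, the fingers measure 117 mm over their backs; the gripper's body (75 mm by 190 mm) begins 51 mm behind the grasp point.
Start: joints at [1.081, 0.22, 1.526, -0, 1.395, -0.126], TCP at [0.222, 0.584, 0.188] pointing down, gripper open.
Joint ranges: [-2.98, 2.98], [-0.91, 2.08], [0.09, 2.57], [-1.24, 4.39], [0.2, 2.65], [-2.68, 2.68]. Speed limits (rad/s): [2.57, 2.57, 3.01, 3.14, 3.14, 3.14].

## Interface

Orientations are given as a 3x3 rotation matrix whose columns are the frame's x, y, z axes.
In Python, from cell import ctrl gives the robot as it stands. The module is installed in compiled form; this text tells all that it offers.
- The arm moves only by the shell command python3 -m crank 'ROWS'. ROWS is JSON, a list of rows, each a list of 5 numbers: the opening, from 0 (shut) to 1 (fully open), then the shift along the tool's x, y, z as a fraction of full scale, then the turn about the tool's z as a fraction of full scale. A call has 1 to 8 rows; each row is the pose to reach, as a shift and turn from the pose commanded when the call began, along the tool's axes at that moment, turning the shorter way round; what a row does not reach only later rows make up. Full scale, the value 1, is 0.4 m for a shift and pi rad for a turn. A row lasts 1/12 s, in which the tool goes at most 41.7 mm and 7.16 degrees, less where a joint would pass 70% of its speed; a pose out of reach is approached as far as the arm can. A call with a number of a shift or a turn outside -1 to 1 is refused whole. A call with a gripper value outside its range is refused whole. The fingers move at their own pace and stop on an object; the grip force is fixed at half the most. Time passes only in rows, so rows that repeat a pose let the fingers close. It gives the time, the measured TCP pose, the force, the opening and the grip force at its end, in the units of the state.
- ctrl.sense(): the state, without advancing time (a new reading comes with each control period).
- ctrl.grab_frame(name): name is "side" or "top"; returns the picture (384x512x3 uint8, red, green, blue); there is no depth.
- ctrl.calibration(name): a dict with "fx", "fy", "cx", "cy" (pixels), "k1" (the pictures are not rectified: a ray, as slopes to the right and down, at radius r is drawn at 1 + k1 r^2 times it, then the intrinsics apply), "rvec" (rotation vector, rad) and "tvec" (3), from world to camera coordinates, as OpenCV has them. Camera axes: x right, y down, z forward; pixel columns grow to the right and rows downward; lengths in m; the calibration is good to about 2 mm. A picture is of the moment at which its call begins. calibration takes no time and is no camera call.
- ctrl.close_job(): hands the job in; it is judged then, once.
The state is a dict: "time_s": time; "q": joint angles; "qvel": joint speeds; "tau": joint torques, N m; "tcp_pos": TCP position; "tool_rot": TCP orientation; "ft_force": force on the tool from outside, world axes, zero at the start; "torque": the same for the moment, N m; "grip_width": finger opening in m; "finger_force": force on a finger pad.
Only numpy, scipy, OpenCV 4.12 (cv2) and the standard library are available. Lean on these libraries where they do the work, as an engineer would, in place of code of your own. Each camera call takes 0.05 s, during which the arm holds its last target. There are 200 camera calls.

## Task

The five tall, thick tubes standing in a row in one rack have their two-position caps up in the loose, vented position: go along the row with a fingertip and press the caps fully down, one after another, with no more force than it takes. Leave the caps of the short tubes in the other rack vented, and do not lift, tip or shove the racks or disturb the other things on the bench.

Things in the scene. Friction and masses are not known exactly. Their poses are not given: they have to be found in the camera images.
- tall_rack: Loose blue-grey plastic tube rack, 62 x 160 mm, 88 mm high to its top plate, about 0.6 kg, holding one row of five tall, thick test tubes (17 mm diameter, rims 112 mm above the rack's underside) with white caps. Origin: centre of its underside; z up, y along the rack. The tubes stand along its middle line (x = 0), 28 mm apart, at y = -56, -28, 0, 28, 56 mm, on a soft rubber cushion: a tube that is pressed sinks about 1 mm per 5 N, at most 5 mm, and comes back.
- cap1_top (a point): Centre of the flat top of the cap of tall tube 1 (y = -56 mm in the rack's frame; white plastic, 21 mm diameter, 17 mm tall). It moves with the cap: 122 mm above the rack's underside when the cap is fully up, 116 mm when closed.
- cap2_top (a point): Centre of the flat top of the cap of tall tube 2 (y = -28 mm in the rack's frame; white plastic, 21 mm diameter, 17 mm tall). It moves with the cap: 122 mm above the rack's underside when the cap is fully up, 116 mm when closed.
- cap3_top (a point): Centre of the flat top of the cap of tall tube 3 (y = 0 mm in the rack's frame; white plastic, 21 mm diameter, 17 mm tall). It moves with the cap: 122 mm above the rack's underside when the cap is fully up, 116 mm when closed.
- cap4_top (a point): Centre of the flat top of the cap of tall tube 4 (y = 28 mm in the rack's frame; white plastic, 21 mm diameter, 17 mm tall). It moves with the cap: 122 mm above the rack's underside when the cap is fully up, 116 mm when closed.
- cap5_top (a point): Centre of the flat top of the cap of tall tube 5 (y = 56 mm in the rack's frame; white plastic, 21 mm diameter, 17 mm tall). It moves with the cap: 122 mm above the rack's underside when the cap is fully up, 116 mm when closed.
- cap1 (a joint): How far the cap of tall tube 1 has been pushed down, m: 0 = up in its loose, vented position, 0.006 = fully closed on its stop. It starts up (0 to 0.0015). Pushing it down takes about 5 N; it stays where it is left.
- cap2 (a joint): How far the cap of tall tube 2 has been pushed down, m: 0 = up in its loose, vented position, 0.006 = fully closed on its stop. It starts up (0 to 0.0015). Pushing it down takes about 5 N; it stays where it is left.
- cap3 (a joint): How far the cap of tall tube 3 has been pushed down, m: 0 = up in its loose, vented position, 0.006 = fully closed on its stop. It starts up (0 to 0.0015). Pushing it down takes about 5 N; it stays where it is left.
- cap4 (a joint): How far the cap of tall tube 4 has been pushed down, m: 0 = up in its loose, vented position, 0.006 = fully closed on its stop. It starts up (0 to 0.0015). Pushing it down takes about 5 N; it stays where it is left.
- cap5 (a joint): How far the cap of tall tube 5 has been pushed down, m: 0 = up in its loose, vented position, 0.006 = fully closed on its stop. It starts up (0 to 0.0015). Pushing it down takes about 5 N; it stays where it is left.
- short_rack: Loose blue-grey plastic tube rack, 62 x 160 mm, 60 mm high to its top plate, about 0.45 kg, with one row of six short, slim test tubes (12 mm diameter) with white caps 16 mm across, 22 mm apart along its y axis in the line x = -13 mm, cap tops 91 mm above its underside; its other row of holes (x = +13 mm) holds two open tubes, 78 mm high. Origin: centre of its underside, z up. To be left alone.
- short_cap1 (a joint): How far the cap of short tube 1 has been pushed down, m: 0 = vented, as it must stay; 0.006 = closed.
- short_cap2 (a joint): How far the cap of short tube 2 has been pushed down, m: 0 = vented, as it must stay; 0.006 = closed.
- short_cap3 (a joint): How far the cap of short tube 3 has been pushed down, m: 0 = vented, as it must stay; 0.006 = closed.
- short_cap4 (a joint): How far the cap of short tube 4 has been pushed down, m: 0 = vented, as it must stay; 0.006 = closed.
- short_cap5 (a joint): How far the cap of short tube 5 has been pushed down, m: 0 = vented, as it must stay; 0.006 = closed.
- short_cap6 (a joint): How far the cap of short tube 6 has been pushed down, m: 0 = vented, as it must stay; 0.006 = closed.
- dropper_bottle: Amber glass dropper bottle with black rubber bulb, 38 mm diameter, 108 mm high, standing between the racks. Origin: centre of its underside.
- spare_cap: Loose white tube cap, 21 mm across, 17 mm high, lying on the bench between the racks, farther from the robot. Origin: centre of its underside.
- beaker: Empty glass beaker, 68 mm diameter, 90 mm high, at the far left. Origin: centre of its underside.
- petri_dishes: Stack of three clear Petri dishes, 93 mm diameter, 43 mm high, at the right. Origin: centre of its underside.
- slide_box: Black box for microscope slides, 87 x 100 x 35 mm, near right. Origin: centre of its underside.
- wash_bottle: White plastic bottle, 66 mm diameter, 170 mm high, at the far right. Origin: centre of its underside.
Not all that is in view belongs to the job. What is shaped like the tall_rack but green is not meant.

How it is judged:
On the way, in this order (a step that is already met when the one before it is completed fails the run):
1. caps go down one after another: the cap at one end of the row is closed while the one at the other end is still up (((value of joint cap1 above 0.0045 m and value of joint cap5 below 0.003 m) or (value of joint cap5 above 0.0045 m and value of joint cap1 below 0.003 m))), for 0.05 s.
2. all five caps of the tall tubes are closed (value of joint each of cap1, cap2, cap3, cap4, cap5 above 0.0045 m), for 0.2 s.
At the end, for the whole second after the job is handed in: All five caps of the tall tubes are at least 4.5 mm down of their 6 mm travel; every short tube's cap is less than 3 mm down; both racks stand level and still on the bench, within 30 mm of where they stood (all of step 2 and value of joint each of short_cap1, short_cap2, short_cap3, short_cap4, short_cap5, short_cap6 below 0.003 m and height (world z) of each of short_rack, tall_rack below 0.006 m and angle between each of short_rack, tall_rack's own z axis and vertical below 0.08 rad and distance of each of short_rack, tall_rack from where it was at the start of the episode below 0.03 m and linear speed of each of short_rack, tall_rack below 0.02 m/s); the robot touches nothing.
It fails at once if a rack is lifted off the bench (more than 12 mm) or tipped (height (world z) of any of short_rack, tall_rack above 0.012 m or angle between any of short_rack, tall_rack's own z axis and vertical above 0.2 rad).
It fails at once if a rack is shoved more than 30 mm from its place (distance of any of short_rack, tall_rack from where it was at the start of the episode above 0.03 m).
It fails at once if the tall tubes or their rack are pressed with more than 60 N (contact force between the fingers and tall_rack above 60 N).
It fails at once if a short tube's cap is pushed down (3 mm or more) (value of joint any of short_cap1, short_cap2, short_cap3, short_cap4, short_cap5, short_cap6 above 0.003 m).
It fails at once if another thing on the bench is moved more than 40 mm or knocked over (distance of any of dropper_bottle, spare_cap, beaker, petri_dishes, slide_box, wash_bottle from where it was at the start of the episode above 0.04 m or angle between any of dropper_bottle, spare_cap, beaker, petri_dishes, slide_box, wash_bottle's own z axis and vertical above 0.6 rad).
It also fails if it takes over 42 s, if anything falls off the work surface, if the arm or the gripper's body presses on something with over 40 N, if the wrist force passes 120 N, or if a joint passes its speed limit or range.

## Working session

There is one attempt and no reset: what is moved stays moved. The work goes in short steps, Python scripts to look and compute and a shell command to move; the robot and the scene stay as the last step left them, time stands still between calls to the robot, and variables do not carry over. Pictures are saved under pics/ and viewed, at most 10 in all, crops included, and the job is handed in when it is done.

```bash
mkdir -p pics; python3 - <<'E'
from cell import ctrl
import cv2
for n in("top","side"):
    cv2.imwrite(f"pics/{n}0.png",ctrl.grab_frame(n)[:,:,::-1]); print(ctrl.calibration(n))
s=ctrl.sense();print(s["time_s"],s["tcp_pos"],s["tool_rot"],s["ft_force"],s["grip_width"])
E
```

```text
{'fx': 376.70868859243365, 'fy': 376.70868859243365, 'cx': 253.1453826151944, 'cy': 195.82140970888528, 'k1': -0.050454784204600686, 'rvec': array([ 2.20718745, -2.15363288,  0.15237971]), 'tvec': array([-0.0525964 ,  0.54809385,  1.02870398])}
{'fx': 445.00532704366395, 'fy': 445.00532704366395, 'cx': 258.89620377932704, 'cy': 187.9404653204001, 'k1': 0.04820295796480256, 'rvec': array([ 2.07657149, -0.53931015,  0.28625128]), 'tvec': array([-0.4837671 ,  0.20144554,  1.07147885])}
0.1 [0.22209797 0.58353715 0.18693276] [[-9.34561068e-01  3.55801850e-01 -8.08187823e-04]
 [ 3.55802717e-01  9.34559742e-01 -1.58618948e-03]
 [ 1.90930649e-04 -1.76994636e-03 -9.99998415e-01]] [-0.02372925 -0.49139632  0.23962898] 0.08677964126767805
```

View pics/top0.png

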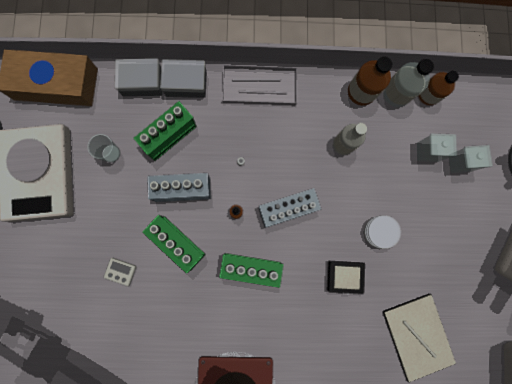

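View pics/side0.png

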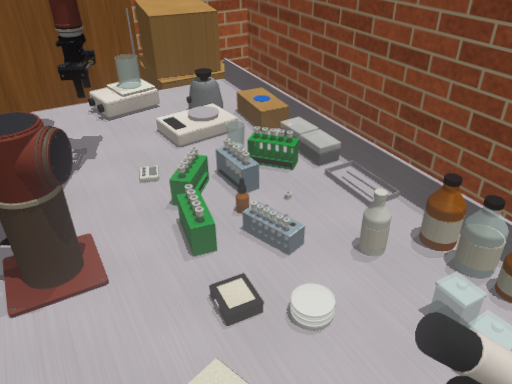

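The top view shows four five-tube racks: green at (165,130), (174,243) and (251,270), and blue-grey at (179,187). The blue-grey rack at (289,208) has two rows, so it is the short rack. The one meant is (179,187), which is blue-grey with a single row of five. I'll confirm it in a crop and measure the caps.

```bash
cat > h.py <<'E'
import cv2,numpy as np
from cell import ctrl
def ray(n,uv,z):
    c=ctrl.calibration(n);R=cv2.Rodrigues(c["rvec"])[0];C=-R.T@c["tvec"]
    d=(np.array(uv,float)-[c["cx"],c["cy"]])/[c["fx"],c["fy"]];s=d.copy()
    for _ in range(20): s=d/(1+c["k1"]*(s@s))
    w=R.T@np.array([*s,1]); return C+w*(z-C[2])/w[2]
def proj(n,X):
    c=ctrl.calibration(n);R=cv2.Rodrigues(c["rvec"])[0];p=R@np.array(X)+c["tvec"];s=p[:2]/p[2]
    return s*(1+c["k1"]*(s@s))*c["fx"]+[c["cx"],c["cy"]]
E
python3 - <<'E'
from h import *
im=cv2.imread("pics/top0.png");x0,y0=140,165;c=im[y0:210,x0:220]
hsv=cv2.cvtColor(c,cv2.COLOR_BGR2HSV)
m=((hsv[...,1]<40)&(hsv[...,2]>150)).astype(np.uint8)
n,l,st,ce=cv2.connectedComponentsWithStats(m)
P=[]
for i in range(1,n):
    if st[i,4]>15:
        uv=ce[i]+[x0,y0];w=ray("top",uv,.122);P.append(w);print(uv,st[i],w.round(4),proj("side",w).round(1))
# rack top plate outline
m2=((hsv[...,0]>90)&(hsv[...,0]<115)&(hsv[...,1]>35)).astype(np.uint8)
k=max(cv2.findContours(m2,0,1)[0],key=cv2.contourArea);print(cv2.minAreaRect(k))
big=cv2.resize(c,None,fx=8,fy=8,interpolation=cv2.INTER_CUBIC)
s=cv2.resize(cv2.imread("pics/side0.png")[130:200,200:280],(640,560)[0:2],interpolation=cv2.INTER_CUBIC)
cv2.imwrite("pics/crop.png",cv2.resize(np.vstack([big,s]),(400,575)))
E
```

```text
((25.0, 34.0), (4.0, 32.0), 90.0)
```

View pics/crop.png

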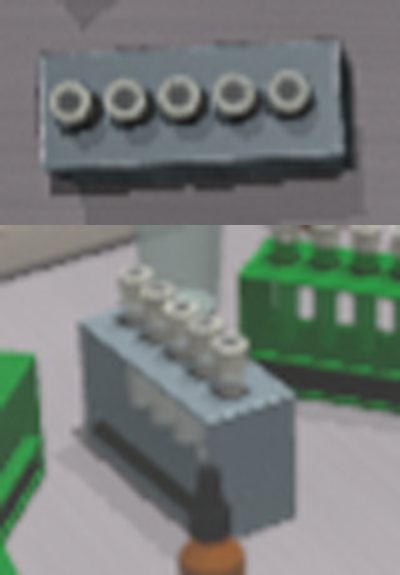

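The crop confirms it: a blue-grey rack with one row of five thick, capped tubes. The cap centres run from about (154,185.4) to (197.8,183.4) in the top view. Next I'll refine these.

```bash
python3 - <<'E'
from h import *
im=cv2.imread("pics/top0.png")
def caps(im,n,x0,y0,x1,y1,blue=0):
    c=cv2.resize(im[y0:y1,x0:x1],None,fx=8,fy=8,interpolation=cv2.INTER_CUBIC).astype(int)
    m=((c[...,2]>c[...,0]+4)&(c.sum(2)>360)).astype(np.uint8)
    out=[]
    for k in cv2.findContours(m,cv2.RETR_EXTERNAL,1)[0]:
        if cv2.contourArea(k)>400:
            (u,v),r=cv2.minEnclosingCircle(k); out.append([(u+.5)/8-.5+x0,(v+.5)/8-.5+y0,r/8])
    return sorted(out)
o=caps(im,"top",140,165,220,210)
W=[]
for u,v,r in o:
    w=ray("top",(u,v),.122);W.append(w);print(round(u,1),round(v,1),round(r,1),w.round(4),proj("side",w).round(1))
W=np.array(W);print(np.linalg.norm(np.diff(W,axis=0),axis=1))
for p in ((70,102),(125,101),(180,98),(235,95),(288,92)): print(ray("top",(140+p[0]/5-.4,165+p[1]/5-.4),.122).round(4))
R=ctrl.sense()["tool_rot"];print(R)
E
```

```text
153.7 185.0 3.9 [0.5604 0.2191 0.122 ] [227.1 139.9]
164.4 184.6 3.7 [0.5622 0.1918 0.122 ] [231.4 143.1]
175.5 184.1 3.7 [0.5642 0.1635 0.122 ] [236.1 146.6]
[0.02736818 0.02840045]
[0.5604 0.2193 0.122 ]
[0.5617 0.1912 0.122 ]
[0.564  0.1632 0.122 ]
[0.5663 0.1351 0.122 ]
[0.5686 0.108  0.122 ]
[[-9.34561068e-01  3.55801850e-01 -8.08187823e-04]
 [ 3.55802717e-01  9.34559742e-01 -1.58618948e-03]
 [ 1.90930649e-04 -1.76994636e-03 -9.99998415e-01]]
```

The cap spacing comes out at 28 mm, and the projections match the caps in the side view: (227,139.9) and (236,146.6). So cap1 is at (0.5604,0.2193) and the far end at (0.5686,0.108). I'll travel high with the fingers shut and turn so the tool's y axis lies across the row.

```bash
python3 -m crank '[[0,-0.72,-0.36,0,0.3],[0,-0.72,-0.36,0,0.3],[0,-0.72,-0.36,0,0.3],[0,-0.72,-0.36,0,0.3],[0,-0.72,-0.36,0,0.3],[0,-0.72,-0.36,0,0.3],[0,-0.72,-0.36,0,0.3],[0,-0.72,-0.36,0,0.3]]'
cat >> h.py <<'E'
CAPS=np.array([[.5604,.2193],[.5624,.1914],[.5644,.1635],[.5665,.1356],[.5686,.1078]])
def go(x,y,z):
    s=ctrl.sense();R=s["tool_rot"];d=R.T@(np.array([x,y,z])-s["tcp_pos"])
    a=np.arctan2(R[1,1],R[0,1])-np.radians(4.2)
    print(s["time_s"],s["tcp_pos"].round(4),"F",s["ft_force"].round(2),"w",round(s["grip_width"],4),"frac",(d/.4).round(4),"turn",round(a/np.pi,3),"q6",s["q"][5].round(2),"qv",abs(s["qvel"]).max().round(3))
E
python3 -c "
from h import *
go(*CAPS[0],.15)"
```

```text
time_s: 0.77
tcp_pos: [0.4419, 0.3442, 0.1876]
tool_rot: [[-0.254, 0.967, 0.0], [0.967, 0.254, -0.001], [-0.001, -0.0, -1.0]]
ft_force: [-0.0, -0.2, 0.3]
grip_width: 0.0415
finger_force: 0.0
0.7667 [0.4419 0.3442 0.1876] F [-0.03 -0.16  0.33] w 0.0415 frac [-0.3771  0.2072  0.0943] turn 0.058 q6 0.26 qv 0.625
```

```bash
python3 -m crank '[[0,-0.37,0.2,0,0.058],[0,-0.37,0.2,0,0.058],[0,-0.37,0.2,0,0.058],[0,-0.37,0.2,0,0.058],[0,-0.37,0.2,0.08,0.058],[0,-0.37,0.2,0.08,0.058],[0,-0.37,0.2,0.08,0.058],[0,-0.37,0.2,0.08,0.058]]'
python3 - <<'E'
from h import *
go(*CAPS[0],.13)
cv2.imwrite("pics/t1.png",cv2.resize(ctrl.grab_frame("top")[150:215,130:230,::-1],(800,520),interpolation=2))
E
```

```text
time_s: 1.43
tcp_pos: [0.5555, 0.2257, 0.156]
tool_rot: [[-0.083, 0.997, -0.001], [0.997, 0.083, 0.0], [0.0, -0.001, -1.0]]
ft_force: [0.3, 0.4, 0.7]
grip_width: 0.0006
finger_force: 0.0
1.4333 [0.5555 0.2257 0.156 ] F [0.25 0.4  0.7 ] w 0.0006 frac [-0.0169  0.0109  0.0651] turn 0.003 q6 0.17 qv 0.022
```

View pics/t1.png

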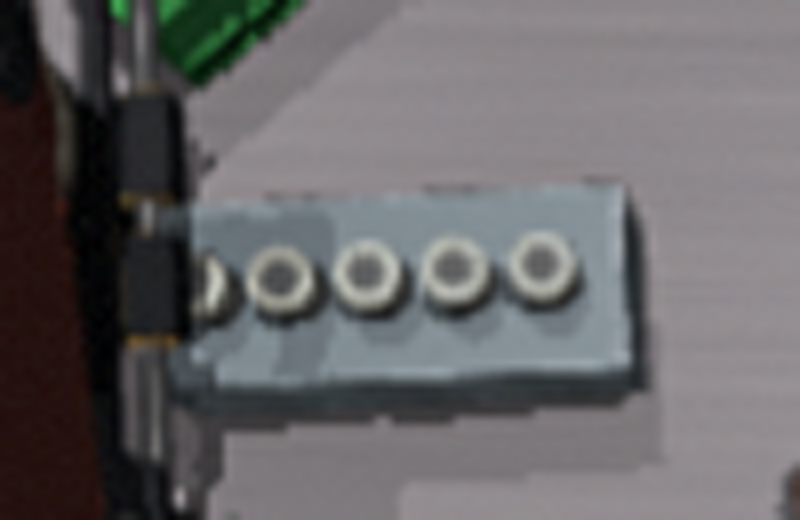

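The picture shows the shut fingers over the left end of the row, with cap 2 at crop (281,280) and caps 3–5 clear. Next: centre over cap 1, press, and watch the force.

```bash
python3 -m crank '[[0,-0.017,0.011,0,0.003],[0,-0.017,0.011,0.065,0.003],[0,-0.017,0.011,0.075,0.003],[0,-0.017,0.011,0.085,0.003],[0,-0.017,0.011,0.095,0.003],[0,-0.017,0.011,0.1,0.003],[0,-0.017,0.011,0.1,0.003],[0,-0.017,0.011,0.1,0.003]]'
python3 -c "
from h import *
go(*CAPS[0],.113)"
```

```text
time_s: 2.15
tcp_pos: [0.5615, 0.2189, 0.1166]
tool_rot: [[-0.073, 0.997, 0.001], [0.997, 0.073, 0.0], [0.0, 0.001, -1.0]]
ft_force: [0.2, 0.1, -0.4]
grip_width: 0.0007
finger_force: 0.0
2.15 [0.5615 0.2189 0.1166] F [ 0.22  0.09 -0.44] w 0.0007 frac [ 0.0013 -0.0026  0.0089] turn -0.0 q6 0.17 qv 0.004
```

```bash
python3 - <<'E'
from h import *
cv2.imwrite("pics/s1.png",cv2.resize(ctrl.grab_frame("side")[115:195,195:285,::-1],(720,600)[:2],interpolation=2))
print(ctrl.sense()["ft_force"], proj("side",ctrl.sense()["tcp_pos"]))
E
```

```text
[ 0.09124096 -0.25288912 -0.1258445 ] [227.54980158 141.37477091]
```

View pics/s1.png

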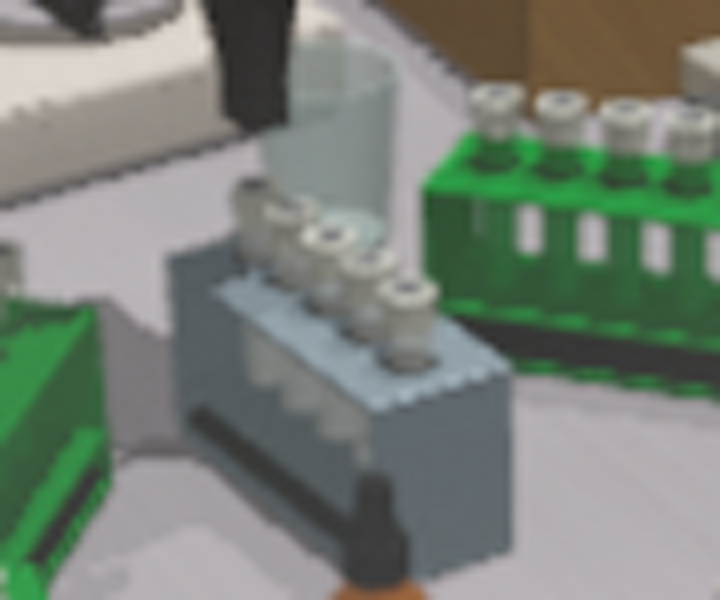

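The side view shows the fingertip at (226.9,131.7), well above cap 1's top at (226.9,139.7), although the TCP reading projects to (227.5,141.4). There is also no force. I'll check this mismatch against both views.

```bash
python3 - <<'E'
from h import *
t=ctrl.sense()["tcp_pos"]
for z in(.1166,.13,.14,.15,.16): print(z,ray("side",(226.9,131.7),z).round(4), proj("side",[t[0],t[1],z]).round(1))
print([proj("top",[.5555,.2257,z]).round(1) for z in(.156,.226,.28)])
im=ctrl.grab_frame("top")[:,:,::-1]
print([proj("top",[t[0],t[1],z]).round(1) for z in(.1166,.187,.25)])
cv2.imwrite("pics/t2.png",cv2.resize(im[140:215,110:210],(800,600),interpolation=2))
E
```

```text
0.1166 [0.5905 0.2846 0.1166] [227.6 141.4]
0.13 [0.5787 0.2582 0.13  ] [227.3 137.5]
0.14 [0.5698 0.2385 0.14  ] [227.2 134.6]
0.15 [0.561  0.2188 0.15  ] [227.  131.7]
0.16 [0.5522 0.1991 0.16  ] [226.9 128.7]
[array([147.8, 185. ]), array([140.3, 180.9]), array([133.7, 177.2])]
[array([154.3, 184.9]), array([147.6, 180.8]), array([140.7, 176.7])]
```

View pics/t2.png

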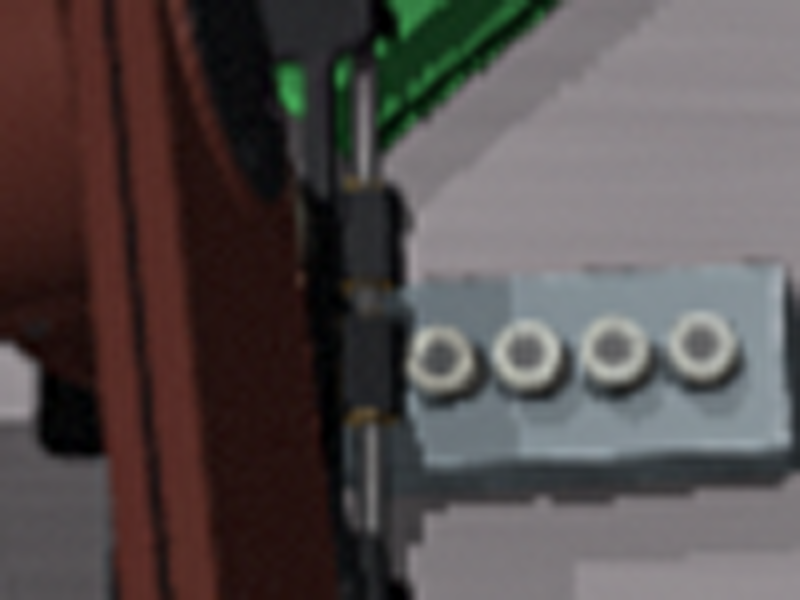

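```bash
python3 - <<'E'
from h import *
im=ctrl.grab_frame("side")[:,:,::-1]
a=cv2.imread("pics/side0.png")
f=lambda i:cv2.resize(i[100:160,207:247],(400,600),interpolation=cv2.INTER_NEAREST)
cv2.imwrite("pics/s2.png",np.hstack([f(a),f(im)]))
E
```

```text
(no output)
```

View pics/s2.png

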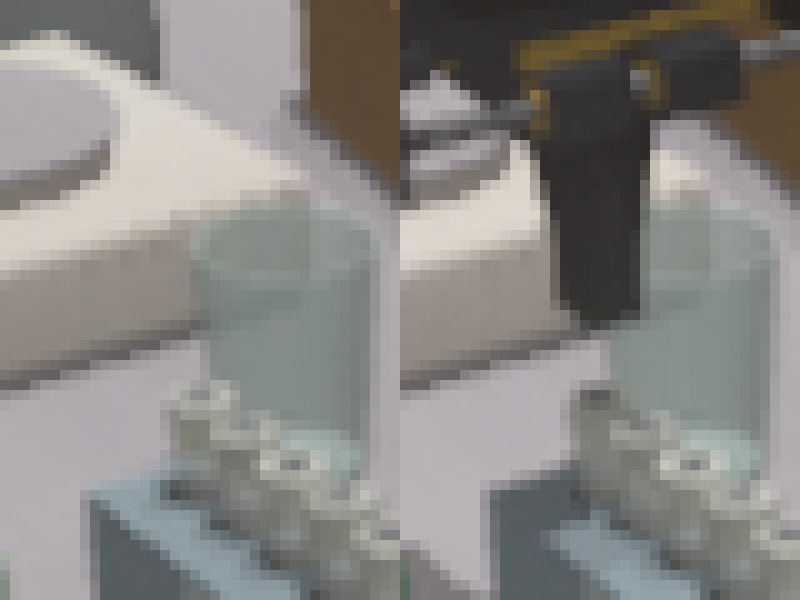

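The tip really is above cap 1. The gap between the finger carriages on the rail is visible in both views, at top (156.5,176.9) and side (231.3,107.8). I'll triangulate it to see where the gripper really is.

```bash
python3 - <<'E'
from h import *
from scipy.optimize import least_squares
obs={"top":(156.5,176.9),"side":(231.3,107.8)}
r=least_squares(lambda X:np.hstack([proj(n,X)-obs[n] for n in obs]),[.56,.22,.2]);s=ctrl.sense()
print(r.x.round(4),r.fun.round(1),s["tcp_pos"],s["q"].round(3),s["time_s"],s["grip_width"])
for z in (.14,.145,.15,.155): print(ray("side",(226.5,132.5),z).round(4))
E
```

```text
[0.5639 0.186  0.2393] [ 0.1 -0.1 -0.2  0. ] [0.56154068 0.2187938  0.1165621 ] [ 0.241  0.226  1.658 -0.     1.257  0.168] 2.3 0.0002859045093230984
[0.5662 0.2338 0.14  ]
[0.5618 0.224  0.145 ]
[0.5574 0.2141 0.15  ]
[0.5531 0.2043 0.155 ]
```

The rail comes out at z 0.239. With the tip at 0.147 under the reported x and y, that fits the gripper dimensions given. So x and y are good, but the reported z is about 31 mm lower than the real tip. I expect contact at a reported z of about 0.09, so I'll descend under guard.

```bash
python3 -m crank '[[0,0.001,-0.003,0.01,0],[0,0.001,-0.003,0.02,0],[0,0.001,-0.003,0.03,0],[0,0.001,-0.003,0.04,0],[0,0.001,-0.003,0.04,0]]'
```

```text
time_s: 2.72
tcp_pos: [0.559, 0.2188, 0.0984]
tool_rot: [[-0.073, 0.997, -0.002], [0.997, 0.073, -0.001], [-0.0, -0.002, -1.0]]
ft_force: [-0.1, -0.4, 0.3]
grip_width: 0.0003
finger_force: 0.0
```

```bash
python3 -m crank '[[0,0,0,0.005,0],[0,0,0,0.01,0],[0,0,0,0.01,0]]'
```

```text
time_s: 2.97
tcp_pos: [0.5597, 0.2189, 0.0955]
tool_rot: [[-0.073, 0.997, -0.001], [0.997, 0.073, -0.0], [-0.0, -0.001, -1.0]]
ft_force: [-0.8, 0.5, -0.2]
grip_width: 0.0004
finger_force: 0.0
```

```bash
python3 -m crank '[[0,0,0,0.004,0],[0,0,0,0.008,0],[0,0,0,0.008,0]]'
```

```text
time_s: 3.22
tcp_pos: [0.5598, 0.219, 0.0924]
tool_rot: [[-0.073, 0.997, -0.0], [0.997, 0.073, -0.0], [-0.0, -0.0, -1.0]]
ft_force: [-1.3, 0.1, -0.9]
grip_width: 0.0003
finger_force: 0.0
```

```bash
python3 -m crank '[[0,0,0,0.003,0],[0,0,0,0.006,0],[0,0,0,0.006,0]]'
```

```text
time_s: 3.47
tcp_pos: [0.5598, 0.2189, 0.0901]
tool_rot: [[-0.073, 0.997, -0.0], [0.997, 0.073, -0.0], [-0.0, -0.0, -1.0]]
ft_force: [-0.7, -0.6, 0.1]
grip_width: 0.0001
finger_force: 0.0
```

```bash
python3 -m crank '[[0,0,0,0.003,0],[0,0,0,0.006,0],[0,0,0,0.006,0]]'
```

```text
time_s: 3.72
tcp_pos: [0.5598, 0.2189, 0.0876]
tool_rot: [[-0.073, 0.997, -0.0], [0.997, 0.073, -0.0], [-0.0, -0.0, -1.0]]
ft_force: [0.4, -0.5, -0.2]
grip_width: 0.0006
finger_force: 0.0
```

```bash
python3 -m crank '[[0,0,0,0.003,0],[0,0,0,0.006,0],[0,0,0,0.006,0]]'; python3 - <<'E'
from h import *
im=ctrl.grab_frame("side")[:,:,::-1]
cv2.imwrite("pics/s3.png",cv2.resize(im[100:160,207:247],(400,600),interpolation=cv2.INTER_NEAREST))
E
```

```text
time_s: 3.97
tcp_pos: [0.5601, 0.2191, 0.086]
tool_rot: [[-0.073, 0.997, 0.0], [0.997, 0.073, 0.0], [0.0, 0.0, -1.0]]
ft_force: [-2.7, -0.8, 4.3]
grip_width: 0.0007
finger_force: 2.3
```

View pics/s3.png

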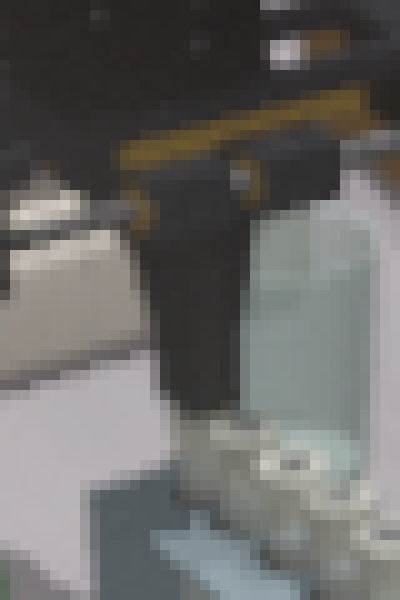

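The fingertip now sits on cap 1 at (226.5,141), with 4.3 N of force. Contact is at a reported z of about 0.086, so I'll press through the travel.

```bash
python3 -m crank '[[0,0,0,0.003,0],[0,0,0,0.006,0],[0,0,0,0.009,0],[0,0,0,0.009,0]]'
```

```text
time_s: 4.35
tcp_pos: [0.5601, 0.219, 0.0822]
tool_rot: [[-0.073, 0.997, 0.0], [0.997, 0.073, 0.0], [0.0, 0.0, -1.0]]
ft_force: [-0.7, 0.5, 4.7]
grip_width: 0.0006
finger_force: 2.3
```

```bash
python3 -m crank '[[0,0,0,0.003,0],[0,0,0,0.006,0],[0,0,0,0.006,0]]'
```

```text
time_s: 4.6
tcp_pos: [0.5604, 0.2191, 0.0804]
tool_rot: [[-0.073, 0.997, 0.001], [0.997, 0.073, 0.0], [0.0, 0.001, -1.0]]
ft_force: [-2.4, -0.6, 8.1]
grip_width: 0.0007
finger_force: 4.2
```

```bash
python3 -m crank '[[0,0,0,0.003,0],[0,0,0,0.005,0],[0,0,0,0.005,0]]'; python3 -c "
from h import *
go(*CAPS[0],.0785)"
```

```text
time_s: 4.85
tcp_pos: [0.5607, 0.2192, 0.0795]
tool_rot: [[-0.073, 0.997, 0.002], [0.997, 0.073, 0.0], [0.0, 0.002, -1.0]]
ft_force: [-4.3, -1.0, 12.6]
grip_width: 0.0005
finger_force: 6.5
4.85 [0.5607 0.2192 0.0795] F [-4.27 -1.01 12.63] w 0.0005 frac [ 0.0002 -0.0008  0.0025] turn -0.0 q6 0.17 qv 0.003
```

Cap 1 is on its stop at 12.6 N. Now the same move, shifted 28 mm (−0.07) along tool x, for cap 2.

```bash
python3 -m crank '[[0,0,0,-0.04,0],[0,0,0,-0.05,0],[0,-0.07,0,-0.05,0],[0,-0.07,0,-0.03,0],[0,-0.07,0,-0.015,0],[0,-0.07,0,-0.007,0],[0,-0.07,0,0,0],[0,-0.07,0,0,0]]'; python3 -c "
from h import *
go(*CAPS[1],.0785)"
```

```text
time_s: 5.52
tcp_pos: [0.5634, 0.1905, 0.0791]
tool_rot: [[-0.073, 0.997, 0.003], [0.997, 0.073, -0.001], [-0.002, 0.002, -1.0]]
ft_force: [-1.4, -5.7, 14.8]
grip_width: 0.0005
finger_force: 7.3
5.5167 [0.5634 0.1905 0.0791] F [-1.38 -5.74 14.83] w 0.0005 frac [ 0.0024 -0.0024  0.0015] turn -0.0 q6 0.12 qv 0.012
```

```bash
python3 -m crank '[[0,0,0,-0.04,0],[0,0,0,-0.05,0],[0,-0.068,-0.001,-0.05,0],[0,-0.068,-0.001,-0.03,0],[0,-0.068,-0.001,-0.015,0],[0,-0.068,-0.001,-0.007,0],[0,-0.068,-0.001,0,0],[0,-0.068,-0.001,0,0]]'; python3 -c "
from h import *
go(*CAPS[2],.0785)"
```

```text
time_s: 6.18
tcp_pos: [0.5646, 0.1638, 0.0789]
tool_rot: [[-0.073, 0.997, 0.002], [0.997, 0.073, -0.001], [-0.001, 0.002, -1.0]]
ft_force: [-3.7, -5.3, 16.7]
grip_width: 0.0005
finger_force: 7.7
6.1833 [0.5646 0.1638 0.0789] F [-3.72 -5.26 16.67] w 0.0005 frac [-0.0006 -0.0007  0.0009] turn -0.0 q6 0.08 qv 0.01
```

```bash
python3 -m crank '[[0,0,0,-0.04,0],[0,0,0,-0.05,0],[0,-0.07,0,-0.05,0],[0,-0.07,0,-0.03,0],[0,-0.07,0,-0.015,0],[0,-0.07,0,-0.007,0],[0,-0.07,0,0,0],[0,-0.07,0,0,0]]'; python3 -c "
from h import *
go(*CAPS[3],.0785)"
```

```text
time_s: 6.85
tcp_pos: [0.5667, 0.1359, 0.0789]
tool_rot: [[-0.073, 0.997, 0.002], [0.997, 0.073, -0.001], [-0.001, 0.002, -1.0]]
ft_force: [-1.9, -5.3, 15.8]
grip_width: 0.0003
finger_force: 7.8
6.85 [0.5667 0.1359 0.0789] F [-1.93 -5.32 15.79] w 0.0003 frac [-0.0006 -0.0005  0.0009] turn -0.0 q6 0.03 qv 0.013
```

```bash
python3 -m crank '[[0,0,0,-0.04,0],[0,0,0,-0.05,0],[0,-0.07,0,-0.05,0],[0,-0.07,0,-0.03,0],[0,-0.07,0,-0.015,0],[0,-0.07,0,-0.007,0],[0,-0.07,0,0,0],[0,-0.07,0,0,0]]'; python3 -c "
from h import *
go(*CAPS[4],.0785)"
```

```text
time_s: 7.52
tcp_pos: [0.5686, 0.108, 0.0789]
tool_rot: [[-0.073, 0.997, 0.002], [0.997, 0.073, -0.001], [-0.001, 0.002, -1.0]]
ft_force: [-2.7, -5.0, 15.8]
grip_width: 0.0003
finger_force: 7.8
7.5167 [0.5686 0.108  0.0789] F [-2.68 -5.03 15.8 ] w 0.0003 frac [-0.0004 -0.0001  0.0009] turn 0.0 q6 -0.02 qv 0.011
```

All five caps reached their stops at 12–17 N. I'll lift straight up, move back clear of the rack and check.

```bash
python3 -m crank '[[0,0,0,-0.1,0],[0,0,0,-0.2,0],[0,0,0,-0.3,0],[0,0,0,-0.35,0],[0,0,-0.2,-0.35,0],[0,0,-0.3,-0.35,0],[0,0,-0.3,-0.35,0],[0,0,-0.3,-0.35,0]]'; python3 - <<'E'
from h import *
print(ctrl.sense()["ft_force"])
f=lambda i:cv2.resize(i[125:195,200:280],(400,350),interpolation=2)
g=lambda i:cv2.resize(i[160:215,140:220],(400,240),interpolation=2)
S=ctrl.grab_frame("side")[:,:,::-1];T=ctrl.grab_frame("top")[:,:,::-1]
cv2.imwrite("pics/end.png",np.hstack([np.vstack([f(cv2.imread("pics/side0.png")),g(cv2.imread("pics/top0.png"))]),np.vstack([f(S),g(T)])]))
E
```

```text
time_s: 8.18
tcp_pos: [0.4406, 0.1005, 0.2144]
tool_rot: [[-0.075, 0.997, -0.008], [0.997, 0.075, 0.001], [0.001, -0.008, -1.0]]
ft_force: [0.9, -0.2, -1.5]
grip_width: 0.0004
finger_force: 0.0
[ 0.87973092 -0.15752727 -1.53987649]
```

View pics/end.png

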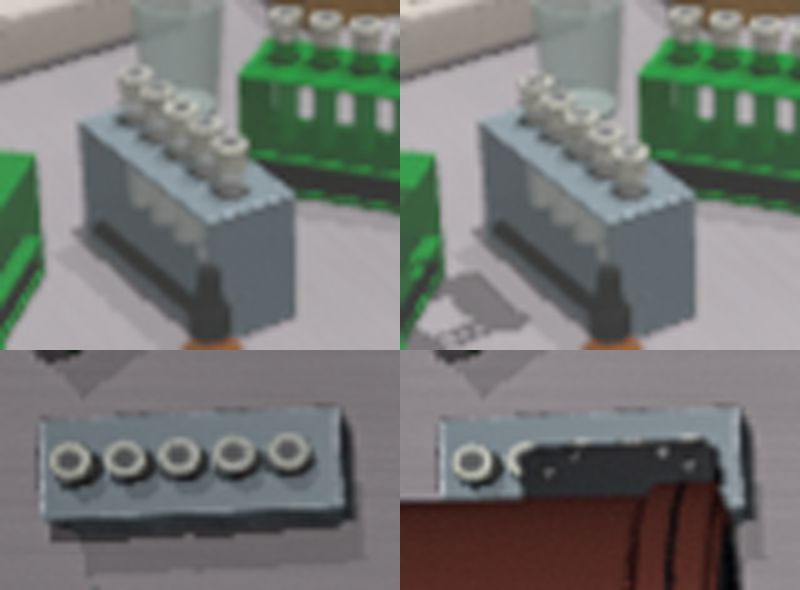

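The end picture compares the start (left) with now (right). All five caps sit about 7–8 crop pixels lower, which is roughly 5–6 mm; for example, cap 1 went from (137,73) to (537,80) and cap 5 from (230,143) to (630,150). The rack hasn't moved and the arm is clear, so I'm handing the job in.

```bash
python3 -c "
from cell import ctrl
print(ctrl.close_job())"
```

```text
the job is handed in; nothing more can be done
None
```

I pressed the five tall-tube caps down one after another, each to its stop at 12–17 N, left the short rack untouched, and handed the job in at about 8.3 s; the judge's verdict was not shown.

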